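# Find the steel-cored counterbalance plug and hand it over

## Robot

A 7-joint arm with a two-finger parallel gripper is mounted at the origin on the work surface. World frame = base frame: x ahead of the robot, y to its left, z up, the work surface at z = 0. Lengths are in m, angles in rad, forces in N, time in s.
With the tool pointing down it reaches from about 0.425 to 0.925 m from the base axis. Payload 6.8 kg.
Tool frame: the origin (TCP) lies midway between the tips of the shut fingers; the grasp point (between the pads) lies r.grasp_offset behind it (r.grasp_offset is the distance from the TCP to the grasp point, in m); z points along the fingers, y is the direction in which the jaws open and shut (so a half turn about z gives the same grasp; the last joint's range is limited). The gripper opens to 85 mm and grips with 20 to 120 N. Pads are 22 mm wide; open, the fingers measure 114 mm over their backs; the gripper's body (76 mm by 85 mm) begins 54 mm behind the grasp point. The pads swing forward as they close: fully open they stand 13 mm farther back than shut.
Start: joints at [-1.33, 0.477, 0.022, 1.555, -0.011, 1.109, -0.083], TCP at [0.231, 0.634, 0.231] pointing down, gripper open.
Joint ranges: [-2.96, 2.96], [-0.34, 2.1], [-1.41, 1.46], [0.24, 2.44], [-1.37, 4.51], [0.17, 1.92], [-2.96, 2.96]. Speed limits (rad/s): [2.39, 2.39, 3.14, 3.14, 3.14, 3.14, 3.14].

## Interface

Orientations are given as a rotation vector (axis times angle).
In Python, from bench import r gives the robot as it stands. The module is installed in compiled form; this text tells all that it offers.
- The arm moves only by the tool send_rows, never from a script. Its argument "moves" is one flat list of numbers, 4 for each row, row after row: the shift along the tool's x, y, z in mm, then the turn about the tool's z in degrees. A call has 1 to 8 rows; each row is the pose to reach, as a shift and turn from the pose commanded when the call began, along the tool's axes at that moment; what a row does not reach only later rows make up. A row lasts 1/8 s, in which the tool goes at most 62.5 mm and 10.7 degrees, less where a joint would pass 70% of its speed; a pose out of reach is approached as far as the arm can. A call with a gripper value outside its range is refused whole. "hand" is the closure, from 0 (fully open) to 1 (shut), set as the call begins (left out, the last holds). The fingers move at their own pace and stop on an object; "newtons" is the grip in N (left out, the last holds). Time passes only in rows, so rows that repeat a pose let the fingers close. It gives the time, the measured TCP pose, the force and the opening at its end, in the units of the state.
- r.get_obs(): the state, without advancing time (a new reading comes with each control period).
- r.grab_frame(name): name is "side" or "top" or "wrist"; returns a dict with "img" (420x560x3 uint8, red, green, blue), "mtx" (3x3 intrinsics, pixels), "world_to_cam" (4x4, takes a point from world to camera coordinates). Camera axes: x right, y up, looking along -z (the intrinsics and any distortion apply to the point x, -y, -z); pixel columns grow to the right and rows downward; lengths in m; the calibration is good to about 2 mm. A picture is of the moment at which its call begins. There is no depth.
- r.hand_in(): hands the job in, once; it reports no verdict.
The state is a dict: "clock": time; "joints": joint angles; "qvel": joint speeds; "tau": joint torques, N m; "tcp_pos": TCP position; "orientation": TCP orientation; "contact_force": force on the tool from outside, world axes, zero at the start; "moment": the same for the moment, N m; "grip_width": finger opening in m.
Only numpy, scipy, OpenCV 4.12 (cv2) and the standard library are available. Lean on these libraries where they do the work, as an engineer would, in place of code of your own. Each camera call takes 0.05 s, during which the arm holds its last target.

## Task

Draw the red-knobbed keeper pin up out of the rack between the two blue plugs and hang it in the rack's side notch. Then weigh the plugs by hand, the one next to the notch first: lift each straight up clear of its pocket, hold it there a moment, and lower the first back into its own pocket before lifting the other. Finish while holding the heavier plug upright, still, and about 10 cm above the middle of the white hand-over dish with the blue pad, with the lighter plug seated in the rack, the pin still in the notch and the other things on the bench left alone.

Things in the scene. Friction and masses are not known exactly. Their poses are not given: they have to be found in the camera images.
- rack: fixed white rack with two plug pockets in a row along its own y, a square aluminium boss between them with the pin's bore, and an aluminium bracket with the notch at its +y end. Origin at the centre of the underside of the white base, z up. Base 80 mm (x) by 150 mm (y), 30 mm high; boss 34 mm square with its top at 70 mm. The row is within 0.4 rad of the world's y
- pocket_near (a point): centre of the floor of the pocket next to the notch, 46 mm from the rack's origin along the rack's +y. Pockets are 43 mm wide and 22 mm deep, their floor 8 mm above the bench; a seated plug's origin lies here
- pocket_far (a point): centre of the floor of the other pocket, 46 mm from the rack's origin along the rack's -y; same sizes
- bore (a point): mouth of the vertical bore (11.5 mm wide, 38 mm deep) in the top of the boss, 70 mm above the bench; the inserted pin's origin lies here
- notch (a point): where the parked pin's origin belongs: top face of the notch bracket, 56 mm above the bench, 105 mm from the rack's origin along the rack's +y. The notch is a straight slot 14 mm wide through the bracket's 8 mm shelf, closed 8 mm short of this point on the plugs' side and open on the far (+y) side; the pin's shank goes down through it or in from the open side, and its disc rests on the shelf. Free below: 56 mm
- pin: loose keeper pin, about 0.12 kg: steel shank 10 mm across and 34 mm long below a black disc 62 mm across and 6 mm thick, and on the disc a red knob 22 mm across and 36 mm tall. Origin at the centre of the disc's underside, z up along the knob. In the bore, its disc overlaps the blue shoulders of both plugs by 5 mm and so keeps them in
- plug_p: one of two look-alike centrifuge counterbalance plugs, 100 mm tall: blue body 40 mm across and 60 mm tall with a steel band, above it a bare aluminium neck 22 mm across and 40 mm tall to grip. Origin at the centre of its underside, z up. Outwardly identical; inside is a closed-in core, plastic in one plug (about 0.2 kg in all), heavy metal in the other (about 0.5 kg in all); nothing on the outside, neither the name nor the place, tells which.
- plug_q: one of two look-alike centrifuge counterbalance plugs, 100 mm tall: blue body 40 mm across and 60 mm tall with a steel band, above it a bare aluminium neck 22 mm across and 40 mm tall to grip. Origin at the centre of its underside, z up. Outwardly identical; inside is a closed-in core, plastic in one plug (about 0.2 kg in all), heavy metal in the other (about 0.5 kg in all); nothing on the outside, neither the name nor the place, tells which.
- dish: fixed hand-over dish, a low white disc 120 mm across and 8 mm high with a round blue pad on top; origin at the centre of its underside. It stands left or right of the rack
- vial_box: cardboard vial box, 90 x 75 x 50 mm high; origin at the centre of its underside. Leave alone
- amber_bottle: amber glass bottle with blue cap, 58 mm across, 130 mm tall; origin at the centre of its underside. Leave alone
- white_jar: white jar with green lid, 52 mm across, 65 mm tall; origin at the centre of its underside. Leave alone
- screwdriver: orange-handled screwdriver, 170 mm long, lying flat along its own x. Leave alone
- evap_dish: white porcelain bowl, 90 mm across, 35 mm tall; origin at the centre of its underside. Leave alone
- timer: flat grey block, a bench timer, 60 x 70 x 20 mm; origin at the centre of its underside. Leave alone
Mind the look-alikes: they are no part of the job. Of the things like the dish, leave any that is pink; of the rest the larger one is meant.

How it is judged:
By the outcome, as a careful person would: the job done as asked, in the order asked, and still so for the second after the job is handed in, while the arm keeps its last pose, push and grip.
It also fails if it takes over 61 s, if anything falls off the work surface, if the arm or the gripper's body presses on something with over 40 N, if the wrist force passes 120 N, or if a joint passes its speed limit or range.

## Working session

There is one attempt and no reset: what is moved stays moved. The work goes in short steps, Python scripts to look and compute and a tool call to move; the robot and the scene stay as the last step left them, time stands still between calls to the robot, and variables do not carry over. Pictures are saved under pics/ and viewed, and the job is handed in when it is done.

Besides the shell and the picture viewer there is one more tool, called as name(argument=value, ...) on one line, values as JSON. send_rows: Moves the arm, as the interface text tells. Its arguments: {"type":"object","properties":{"moves":{"type":"array"},"hand":{"type":"number"},"newtons":{"type":"number"}},"required":["moves"]}

```bash
mkdir -p pics
python3 - <<'E'
from bench import r
import cv2,numpy as np
o=r.get_obs()
print(o, r.grasp_offset)
for n in ["side","top","wrist"]:
    f=r.grab_frame(n); cv2.imwrite(f"pics/{n}0.png",f["img"][:,:,::-1])
    np.savez(f"{n}0.npz",**f); print(n,f["mtx"],f["world_to_cam"],[k for k in f])
E
```

```text
{'clock': 0.0, 'joints': array([-1.33007096,  0.47783516,  0.02230901,  1.55648172, -0.01149852,
        1.10930577, -0.0831087 ]), 'qvel': array([ 7.04933036e-04, -8.84545722e-06,  3.47187462e-04, -6.08648857e-04,
        5.41684537e-04,  1.60031250e-03,  7.43435112e-04]), 'tau': array([-1.85163117e-03, -5.96444213e+01,  1.60719831e+00, -2.81203634e+01,
        1.24243877e-02,  9.26003850e-03, -8.70439806e-06]), 'tcp_pos': array([0.23049961, 0.63377169, 0.23028885]), 'orientation': array([-5.45062011e-01, -3.09374226e+00,  2.97120846e-03]), 'contact_force': array([-0.22563255,  0.30107547, -0.25669401]), 'moment': array([0.02180637, 0.03108576, 0.00952325]), 'grip_width': 0.08543030031724923} 0.0187
side [[392.15024887   0.         271.97655032]
 [  0.         392.15024887 213.29567788]
 [  0.           0.           1.        ]] [[ 0.79488052 -0.60675839 -0.00303599 -0.406223  ]
 [ 0.28906151  0.37427469  0.88111401 -0.22132514]
 [-0.53348703 -0.70125795  0.47289415 -0.59489961]
 [ 0.          0.          0.          1.        ]] ['img', 'mtx', 'world_to_cam']
top [[503.96911001   0.         266.32006329]
 [  0.         503.96911001 206.13393643]
 [  0.           0.           1.        ]] [[-2.72413576e-02 -9.99470762e-01  1.77793047e-02  3.16425860e-04]
 [ 9.96767160e-01 -2.58142227e-02  7.60845180e-02 -5.23564713e-01]
 [-7.55852923e-02  1.97944727e-02  9.96942848e-01 -1.23352502e+00]
 [ 0.00000000e+00  0.00000000e+00  0.00000000e+00  1.00000000e+00]] ['img', 'mtx', 'world_to_cam']
wrist [[339.58556388   0.         283.09214884]
 [  0.         339.58556388 210.92868144]
 [  0.           0.           1.        ]] [[ 3.40527861e-01  9.40234426e-01 -8.13407135e-06 -6.73590049e-01]
 [-9.03054942e-01  3.27060033e-01 -2.78430433e-01  3.78091260e-02]
 [-2.61787218e-01  9.48206650e-02  9.60456399e-01 -3.77341421e-01]
 [ 0.00000000e+00  0.00000000e+00  0.00000000e+00  1.00000000e+00]] ['img', 'mtx', 'world_to_cam']
```

View pics/side0.png

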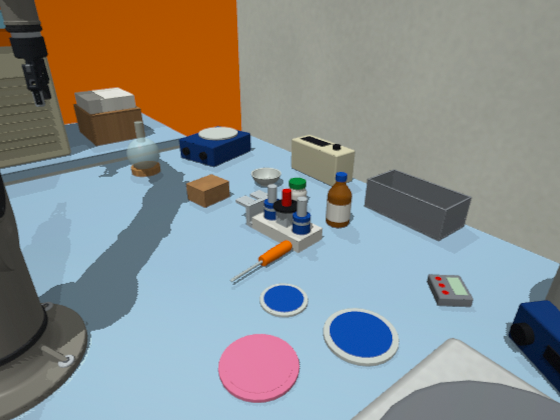

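View pics/top0.png

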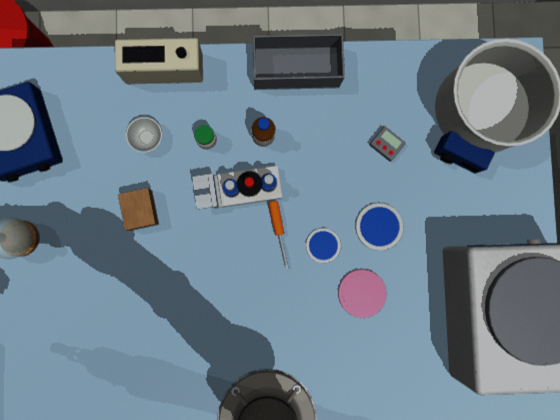

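View pics/wrist0.png

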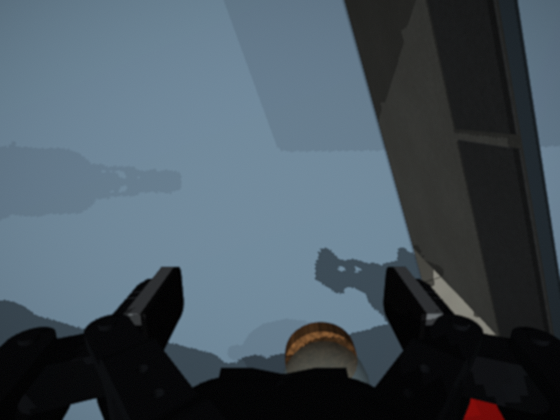

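Side: rack with red knob at (287,198), plugs' necks at (272,192),(302,207), notch bracket at the left end. Top: rack around (248,185), notch bracket at (203,188), screwdriver just right/below, larger blue dish at (380,227).

```bash
cat > h.py <<'E'
import numpy as np,cv2
def proj(f,P):
    P=np.atleast_2d(P); T=f["world_to_cam"]; c=P@T[:3,:3].T+T[:3,3]
    q=np.c_[c[:,0],-c[:,1],-c[:,2]]@f["mtx"].T
    return q[:,:2]/q[:,2:]
def back(f,uv,z):
    T=f["world_to_cam"]; R=T[:3,:3]; C=-R.T@T[:3,3]
    d=np.linalg.inv(f["mtx"])@np.array([uv[0],uv[1],1.]); d=R.T@np.array([d[0],-d[1],-d[2]])
    return C+d*(z-C[2])/d[2]
def crop(f,x0,y0,w,h,s,name):
    cv2.imwrite(name,cv2.resize(f["img"][y0:y0+h,x0:x0+w,::-1],None,fx=s,fy=s,interpolation=cv2.INTER_CUBIC))
E
python3 - <<'E'
from h import *
t=np.load("top0.npz"); s=np.load("side0.npz")
crop(t,180,150,120,80,6.5,"pics/tc.png"); crop(s,220,170,120,80,6.5,"pics/sc.png")
crop(t,280,180,140,90,5.5,"pics/td.png")
E
```

```text
(no output)
```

View pics/tc.png

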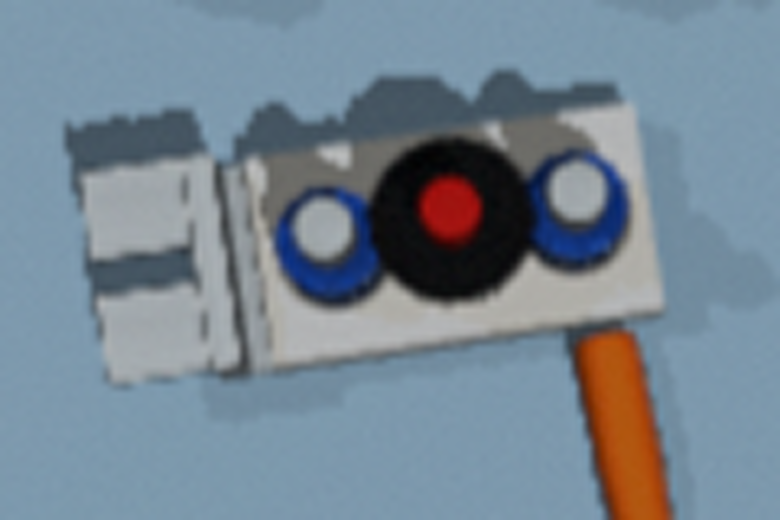

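View pics/sc.png

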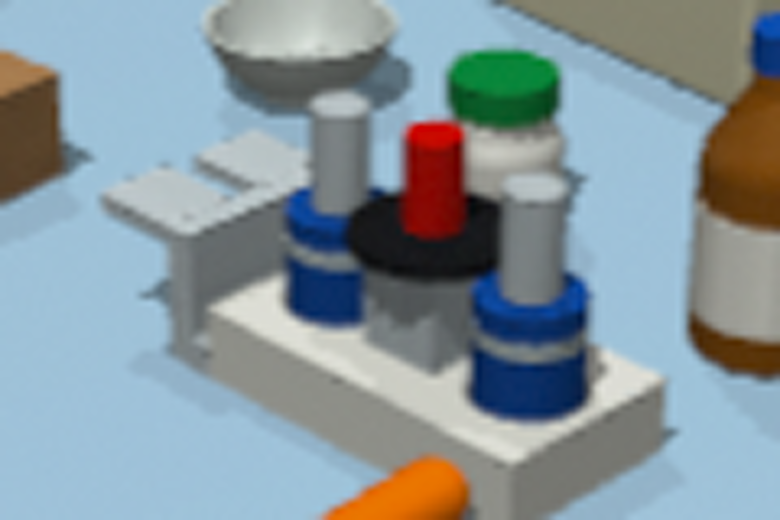

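Run:
```python
from h import *
from scipy.optimize import least_squares
t=np.load("top0.npz"); s=np.load("side0.npz")
M={"near":(0,.046,.108),"far":(0,-.046,.108),"knob":(0,0,.112),"disc":(0,0,.076),"c1":(.04,-.075,.03),"c2":(-.04,-.075,.03),"c3":(-.04,.075,.03),"slot":(0,.097,.056)}
T={"near":(324,227),"far":(578,190),"knob":(452,208),"disc":(452,219),"c1":(634,104),"c2":(664,311),"c3":(272,369),"slot":(190,265)}
S={"near":(341,104),"far":(535,187),"knob":(436,131),"c1":(662,380),"c2":(513,465),"c3":(207,312)}
def pts(p):
    c,n=np.cos(p[2]),np.sin(p[2]); return lambda m:(p[0]+c*m[0]-n*m[1],p[1]+n*m[0]+c*m[1],m[2])
def res(p,which):
    g=pts(p);o=[]
    if 't' in which:
        for k in T:o.append(proj(t,g(M[k]))[0]-np.array(T[k])/6.5-[180,150]+.0)
    if 's' in which:
        for k in S:o.append(proj(s,g(M[k]))[0]-np.array(S[k])/6.5-[220,170])
    return np.ravel(o)
for w in ("t","s","ts"):
    q=least_squares(res,[.57,.03,.1],args=(w,)); print(w,q.x.round(4),q.fun.reshape(-1,2).round(1).tolist())
g=pts(q.x)
for n,m in dict(near=(0,.046,.008),far=(0,-.046,.008),bore=(0,0,.07),notch=(0,.105,.056)).items(): print(n,np.round(g(m),4))
for im,nm in((t,'t'),(s,'s')):
    hsv=cv2.cvtColor(im["img"],cv2.COLOR_RGB2HSV); m=cv2.inRange(hsv,(108,180,100),(125,255,255))
    n,l,st,c=cv2.connectedComponentsWithStats(m)
    for i in range(1,n):
        if st[i,4]>300: print(nm,st[i],c[i],back(im,c[i],.008))
```

```text
t [0.5733 0.0261 0.1193] [[-0.2, 0.2], [-0.0, 0.2], [-0.3, 0.0], [-0.0, 0.2], [-0.2, -0.0], [-0.0, -0.1], [0.1, -0.3], [0.6, -0.1]]
s [0.5696 0.0224 0.1204] [[-0.3, -0.1], [0.1, -0.2], [-0.3, 0.2], [1.0, -0.0], [-0.2, 0.4], [-0.3, -0.5]]
ts [0.5726 0.0256 0.1178] [[0.0, 0.4], [0.2, 0.5], [-0.0, 0.3], [0.2, 0.5], [0.1, 0.3], [0.2, 0.2], [0.3, -0.1], [0.9, 0.1], [-0.0, -0.9], [0.1, -1.1], [-0.1, -0.6], [1.0, -1.0], [-0.2, -0.7], [-0.0, -1.4]]
near [0.5672 0.0713 0.008 ]
far [ 0.578  -0.0201  0.008 ]
bore [0.5726 0.0256 0.07  ]
notch [0.5602 0.1299 0.056 ]
t [ 361  208   38   38 1135] [379.24140969 226.15859031] [ 0.46648755 -0.29622163  0.008     ]
t [310 232  27  27 590] [322.91186441 245.01186441] [ 0.42313855 -0.15269953  0.008     ]
s [180 131  69  17 344] [210.05232558 139.98837209] [0.77084456 0.7353747  0.008     ]
s [264 286  39  25 767] [283.3559322  298.05736636] [ 0.41736761 -0.15643893  0.008     ]
s [522 301  38  39 723] [545.62932227 314.9142462 ] [ 0.74244248 -0.46070757  0.008     ]
s [ 330  312   62   45 2092] [360.80066922 333.92399618] [ 0.46132834 -0.29935231  0.008     ]
```

```bash
cat >> h.py <<'E'
from scipy.spatial.transform import Rotation as Ro
def plan(o,pos,yaw):
    """shift mm, turn deg: pos TCP world, yaw = world angle of tool y (mod pi)"""
    R=Ro.from_rotvec(o["orientation"]).as_matrix()
    d=R.T@(np.array(pos)-o["tcp_pos"])*1000
    y=np.arctan2(R[1,1],R[0,1]); dy=(y-yaw+np.pi/2)%np.pi-np.pi/2
    print("shift",d.round(1),"turn",np.degrees(dy).round(2),"tooly yaw",y.round(4),"tilt",R[:,2].round(4),"clock",o["clock"],"q",o["joints"].round(2))
    print(" world: tcp",o["tcp_pos"].round(4),"F",o["contact_force"].round(2),"w",round(o["grip_width"],4))
E
python3 - <<'E'
from h import *
from bench import r
plan(r.get_obs(),(.572,.025,.23),.119)
t=np.load("top0.npz");
print("bottle",back(t,(263.5,125),.13),"jar",back(t,(203.5,134),.065),"box", back(t,(138,208),.05))
E
```

```text
shift [-529.  -455.5    1.2] turn 63.19 tooly yaw 1.2219 tilt [-4.0e-04 -1.3e-03 -1.0e+00] clock 0.15 q [-1.33  0.48  0.02  1.56 -0.01  1.11 -0.08]
 world: tcp [0.2306 0.6339 0.2305] F [-0.5  -0.56  0.17] w 0.0856
bottle [ 0.70197863 -0.01002518  0.13      ] jar [0.6988095  0.13444115 0.065     ] box [0.5246169 0.2970574 0.05     ]
```

send_rows(moves=[-20, -17, 0, 3, -60, -52, 0, 9, -100, -86, 0, 15, -140, -120, 0, 20, -180, -155, 0, 25, -220, -190, 0, 30, -260, -224, 0, 35, -300, -258, 0, 40], hand=0.2, newtons=40)

```text
clock: 1.15
tcp_pos: [0.425, 0.2877, 0.2313]
orientation: [-1.574, -2.719, -0.0]
contact_force: [-0.4, 0.4, 0.3]
grip_width: 0.068
```

Run:
```python
from h import *
from bench import r
plan(r.get_obs(),(.572,.025,.23),.119)
```

```text
shift [-301.1   -3.3    1.3] turn 23.03 tooly yaw 0.521 tilt [ 0.e+00  2.e-04 -1.e+00] clock 1.15 q [-0.96  0.21  0.29  1.95 -0.07  0.99 -0.12]
 world: tcp [0.425  0.2877 0.2313] F [-0.44  0.4   0.27] w 0.068
```

send_rows(moves=[-45, 0, 0, 4, -90, -1, 0, 9, -135, -1, 0, 14, -180, -2, 0, 18, -225, -2, 0, 21, -265, -3, 0, 23, -301, -3, 0, 23, -301, -3, 0, 23])

```text
clock: 2.15
tcp_pos: [0.5731, 0.0238, 0.2313]
orientation: [2.087, 2.347, -0.002]
contact_force: [-0.2, 0.4, 0.5]
grip_width: 0.0688
```

Run:
```python
from h import *
from bench import r
o=r.get_obs(); plan(o,(.572,.025,.23),.119)
f=r.grab_frame("wrist"); np.savez("w1.npz",**f); cv2.imwrite("pics/w1.png",f["img"][:,:,::-1])
```

```text
shift [ 1.3 -1.   1.3] turn -0.1 tooly yaw 0.1172 tilt [ 4.0e-04 -1.6e-03 -1.0e+00] clock 2.15 q [-0.55  0.33  0.5   1.83 -0.18  1.02  0.14]
 world: tcp [0.5731 0.0238 0.2313] F [-0.19  0.36  0.5 ] w 0.0688
```

View pics/w1.png

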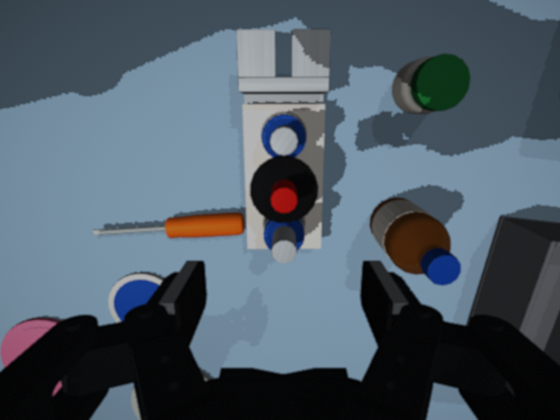

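Wrist: knob top (284,200), near neck top (285,142), far neck top (285,250), notch slot's closed end (283,78) – row lies almost exactly along the image column of the gripper middle.

Run:
```python
from h import *
f=np.load("w1.npz"); img=f["img"]
hsv=cv2.cvtColor(img,cv2.COLOR_RGB2HSV)
m=cv2.inRange(hsv,(0,200,150),(4,255,255))|cv2.inRange(hsv,(175,200,150),(180,255,255))
ys,xs=np.where(m[160:230,250:320]); print("red",xs.min()+250,xs.max()+250,ys.min()+160,ys.max()+160)
crop(f,220,20,130,250,2.4,"pics/w1c.png")
```

```text
red 272 295 189 211
```

View pics/w1c.png

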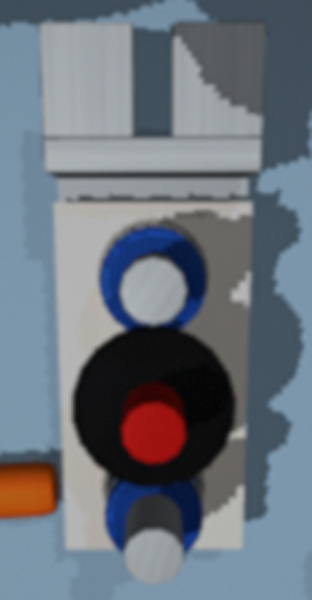

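Run:
```python
from h import *
from scipy.optimize import least_squares
f=np.load("w1.npz")
M={"near":(0,.046,.108),"far":(0,-.046,.108),"knob":(0,0,.112),"disc":(0,0,.076),"c1":(.04,-.075,.03),"c2":(-.04,-.075,.03),"c3":(-.04,.075,.03),"c4":(.04,.075,.03),"slot":(0,.097,.056)}
T={"near":(154,291),"far":(154,556),"knob":(154,432),"disc":(154,405),"c1":(243,548),"c2":(65,548),"c3":(53,202),"c4":(252,200),"slot":(152.5,135)}
def res(p):
    c,n=np.cos(p[2]),np.sin(p[2])
    return np.ravel([proj(f,(p[0]+c*M[k][0]-n*M[k][1],p[1]+n*M[k][0]+c*M[k][1],M[k][2]))[0]-np.array(T[k])/2.4-[220,20] for k in T])
q=least_squares(res,[.57,.03,.1]); print(q.x.round(4),q.fun.reshape(-1,2).round(1).tolist())
from bench import r
x,y,a=q.x
o=r.get_obs()
plan(o,(x,y,.082),a)
```

```text
[0.5744 0.0266 0.1228] [[-0.1, -0.7], [0.2, -0.0], [0.1, -0.1], [-0.1, 1.3], [-0.4, -0.4], [0.3, -0.0], [0.0, -0.4], [0.0, 0.1], [0.0, 0.2]]
shift [  0.4   2.1 149. ] turn -0.17 tooly yaw 0.1198 tilt [-5.e-04 -4.e-04 -1.e+00] clock 2.2 q [-0.55  0.33  0.5   1.83 -0.19  1.02  0.14]
 world: tcp [0.5724 0.026  0.231 ] F [0.04 1.55 0.65] w 0.0685
```

send_rows(moves=[0, 2, 20, 0, 0, 2, 50, 0, 0, 2, 80, 0, 0, 2, 110, 0, 0, 2, 130, 0, 0, 2, 145, 0, 0, 2, 149, 0, 0, 2, 149, 0])

```text
clock: 3.2
tcp_pos: [0.5745, 0.0278, 0.0826]
orientation: [2.081, 2.354, 0.001]
contact_force: [-0.2, -0.4, -0.1]
grip_width: 0.068
```

Run:
```python
from h import *
from bench import r
o=r.get_obs(); plan(o,(.574,.0264,.082),.1215)
f=r.grab_frame("wrist"); cv2.imwrite("pics/w2.png",f["img"][:,:,::-1])
```

```text
shift [-1.4 -0.7  0.6] turn 0.08 tooly yaw 0.1228 tilt [ 3.e-04  2.e-04 -1.e+00] clock 3.2 q [-0.47  0.53  0.42  1.94 -0.31  0.73  0.25]
 world: tcp [0.5745 0.0278 0.0826] F [-0.16 -0.39 -0.08] w 0.068
```

View pics/w2.png

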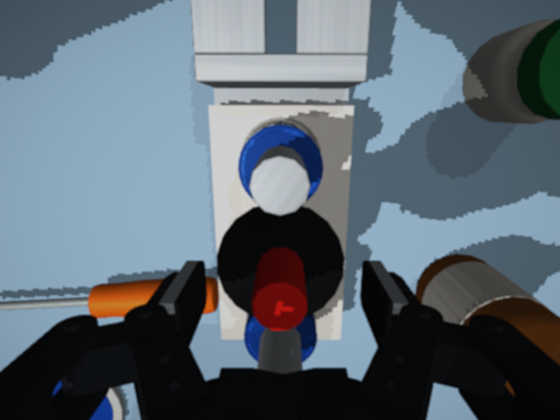

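Knob at col 280, between the pads (204/362, middle 283); good to close.

send_rows(moves=[0, 0, 0, 0, 0, 0, 0, 0, 0, 0, 0, 0, 0, 0, 0, 0, 0, 0, 0, 0, 0, 0, 0, 0], hand=1, newtons=50)

```text
clock: 4.0
tcp_pos: [0.5743, 0.0275, 0.0827]
orientation: [-2.081, -2.353, -0.0]
contact_force: [-3.4, -0.4, 5.9]
grip_width: 0.0204
```

Run:
```python
from h import *
from bench import r
o=r.get_obs(); plan(o,(.574,.0264,.082),.1215)
f=r.grab_frame("wrist"); cv2.imwrite("pics/w3.png",f["img"][:,:,::-1])
```

```text
shift [-1.  -0.4  0.7] turn 0.05 tooly yaw 0.1223 tilt [-2.e-04  3.e-04 -1.e+00] clock 4.0 q [-0.47  0.53  0.42  1.94 -0.31  0.73  0.25]
 world: tcp [0.5743 0.0275 0.0827] F [-3.36 -0.36  5.95] w 0.0204
```

View pics/w3.png

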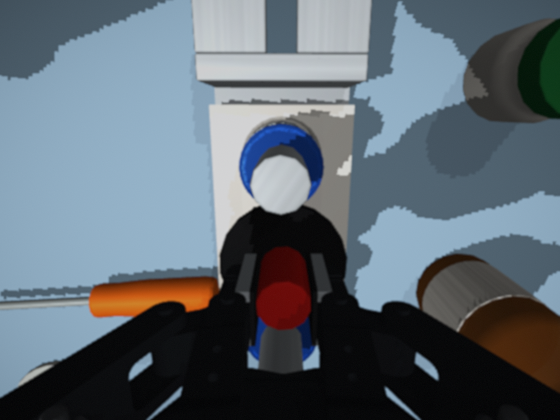

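send_rows(moves=[0, 0, -5, 0, 0, 0, -15, 0, 0, 0, -30, 0, 0, 0, -50, 0, 0, 0, -70, 0, 0, 0, -85, 0, 0, 0, -92, 0, 0, 0, -92, 0])

```text
clock: 5.05
tcp_pos: [0.5745, 0.0276, 0.1747]
orientation: [2.081, 2.353, 0.001]
contact_force: [0.4, -0.2, -1.4]
grip_width: 0.0206
```

Run:
```python
from h import *
from bench import r
o=r.get_obs(); plan(o,(.574-.105*np.sin(.1215),.0264+.105*np.cos(.1215),.175),.1215)
for n in("wrist","side"):
    f=r.grab_frame(n); cv2.imwrite(f"pics/{n}4.png",f["img"][:,:,::-1])
crop(f,200,130,160,120,5,"pics/s4.png")
```

```text
shift [103.9  -0.6  -0.3] turn 0.06 tooly yaw 0.1225 tilt [ 6.e-04  3.e-04 -1.e+00] clock 5.05 q [-0.53  0.4   0.48  1.88 -0.23  0.91  0.18]
 world: tcp [0.5745 0.0276 0.1747] F [ 0.4  -0.23 -1.42] w 0.0206
```

View pics/wrist4.png

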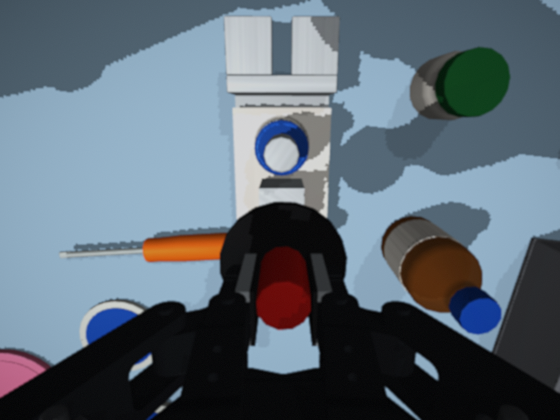

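View pics/s4.png

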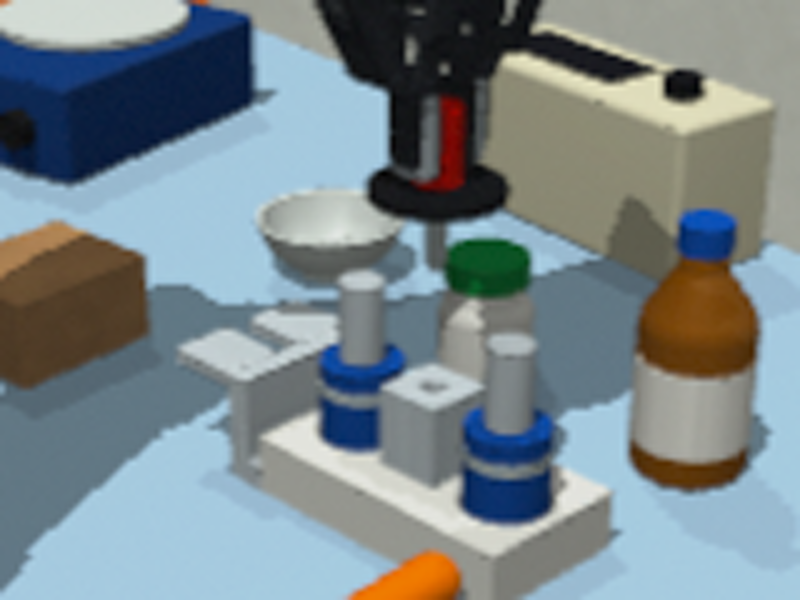

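Pin is out, hanging upright, tip above the neck tops (side view). Move along the row.

send_rows(moves=[10, 0, 0, 0, 30, 0, 0, 0, 55, 0, 0, 0, 80, 0, 0, 0, 98, 0, 0, 0, 106, 0, 0, 0, 106, 0, 0, 0, 106, 0, 0, 0])

```text
clock: 6.15
tcp_pos: [0.5616, 0.1315, 0.1743]
orientation: [2.083, 2.351, -0.001]
contact_force: [-0.4, -0.7, -1.7]
grip_width: 0.0206
```

Run:
```python
from h import *
from bench import r
o=r.get_obs(); plan(o,(.5744-.106*np.sin(.1222),.0275+.106*np.cos(.1222),.175),.1222)
for n in("wrist","side"):
    f=r.grab_frame(n); cv2.imwrite(f"pics/{n}5.png",f["img"][:,:,::-1])
crop(f,200,130,160,120,5,"pics/s5.png")
```

```text
shift [ 1.2  0.  -0.7] turn -0.07 tooly yaw 0.121 tilt [ 1.e-04 -5.e-04 -1.e+00] clock 6.15 q [-0.7   0.4   0.46  1.88 -0.22  0.91 -0.01]
 world: tcp [0.5616 0.1315 0.1743] F [-0.44 -0.69 -1.68] w 0.0206
```

View pics/wrist5.png

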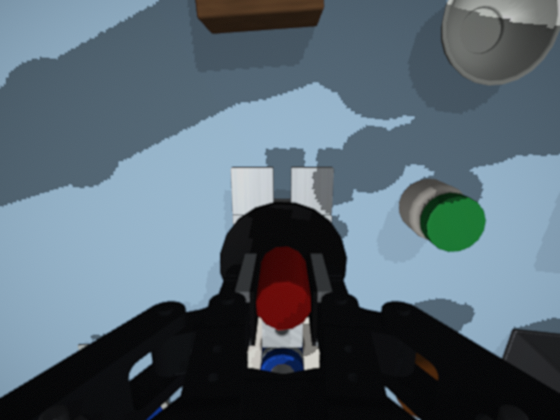

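View pics/s5.png

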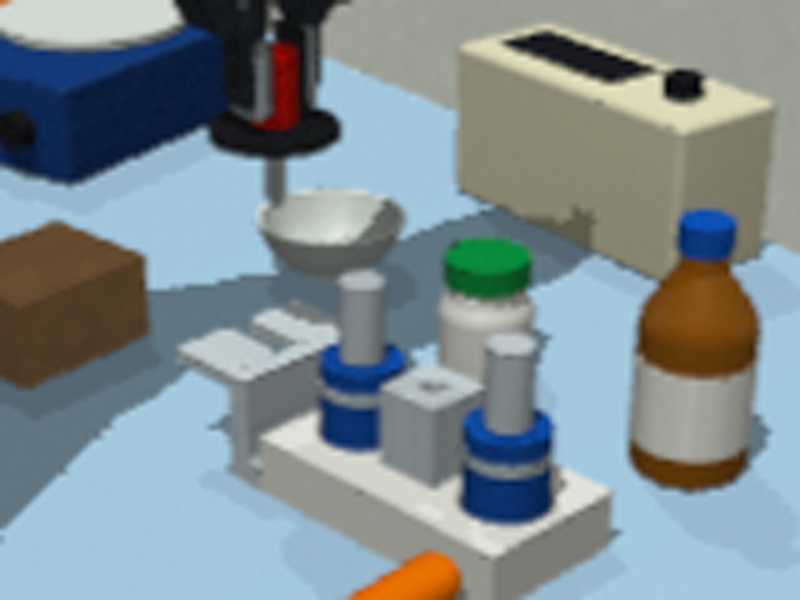

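Slot (cols 273–291) is centred under the knob (283). Lower to just above the slot.

send_rows(moves=[1, 0, 10, 0, 1, 0, 25, 0, 1, 0, 40, 0, 1, 0, 55, 0, 1, 0, 65, 0, 1, 0, 68, 0, 1, 0, 68, 0])

```text
clock: 7.12
tcp_pos: [0.5615, 0.1336, 0.1063]
orientation: [2.081, 2.353, 0.0]
contact_force: [-0.3, 0.8, -1.3]
grip_width: 0.0208
```

Run:
```python
from h import *
from bench import r
o=r.get_obs(); plan(o,(.5744-.106*np.sin(.1222),.0275+.106*np.cos(.1222),.0687),.1222)
for n in("wrist","side"):
    f=r.grab_frame(n); cv2.imwrite(f"pics/{n}6.png",f["img"][:,:,::-1])
crop(f,200,130,160,120,5,"pics/s6.png")
```

```text
shift [-0.9 -0.1 37.6] turn 0.01 tooly yaw 0.1223 tilt [ 2.e-04  0.e+00 -1.e+00] clock 7.125 q [-0.66  0.5   0.42  1.92 -0.28  0.78  0.03]
 world: tcp [0.5615 0.1336 0.1063] F [-0.26  0.8  -1.33] w 0.0208
```

View pics/s6.png

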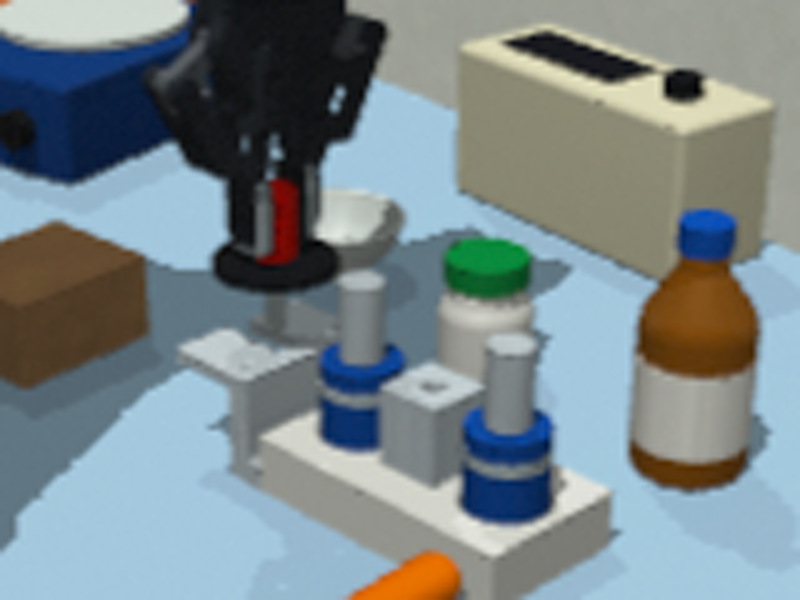

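View pics/wrist6.png

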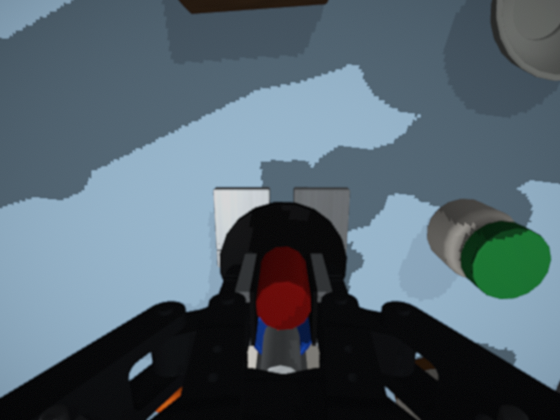

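send_rows(moves=[0, 0, 5, 0, 0, 0, 11, 0, 0, 0, 18, 0, 0, 0, 25, 0, 0, 0, 31, 0, 0, 0, 34, 0, 0, 0, 36, 0, 0, 0, 36, 0])

```text
clock: 8.22
tcp_pos: [0.5614, 0.1337, 0.0703]
orientation: [-2.081, -2.353, 0.0]
contact_force: [-0.3, -0.2, -1.8]
grip_width: 0.0202
```

Run:
```python
from h import *
from bench import r
o=r.get_obs(); plan(o,(.5744-.106*np.sin(.1222),.0275+.106*np.cos(.1222),.0687),.1222)
for n in("wrist","side"):
    f=r.grab_frame(n); cv2.imwrite(f"pics/{n}7.png",f["img"][:,:,::-1])
crop(f,200,130,160,120,5,"pics/s7.png")
```

```text
shift [-1.   0.   1.6] turn 0.01 tooly yaw 0.1223 tilt [-0.  0. -1.] clock 8.225 q [-0.64  0.55  0.39  1.94 -0.31  0.71  0.06]
 world: tcp [0.5614 0.1337 0.0703] F [-0.3  -0.19 -1.8 ] w 0.0202
```

View pics/s7.png

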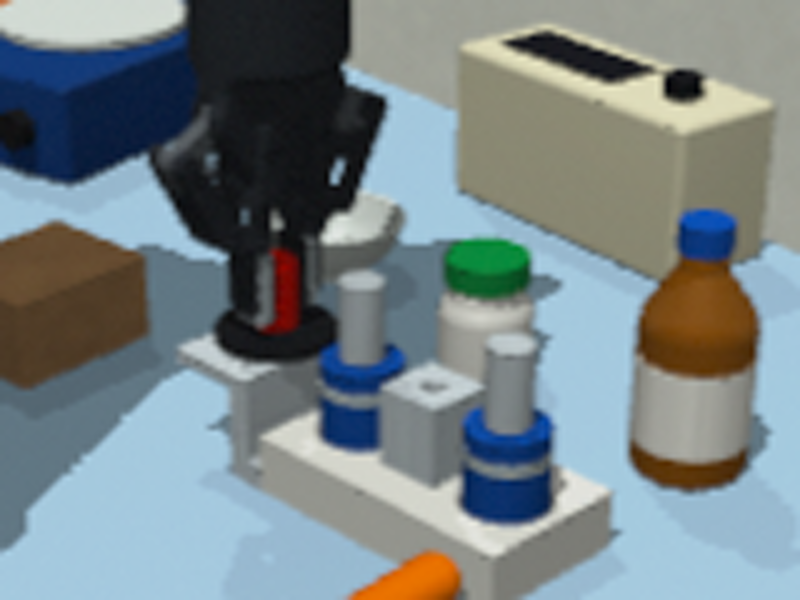

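send_rows(moves=[0, 0, 1, 0, -1, 0, 1.5, 0, -1, 0, 2, 0, -1, 0, 2.5, 0, -1, 0, 2.5, 0])

```text
clock: 8.95
tcp_pos: [0.5615, 0.1328, 0.0687]
orientation: [-2.081, -2.353, -0.001]
contact_force: [-4.0, 0.7, 9.2]
grip_width: 0.0206
```

send_rows(moves=[0, 0, 0, 0, 0, 0, 0, 0, 0, 0, 0, 0, 0, 0, 0, 0], hand=0.3)

```text
clock: 9.45
tcp_pos: [0.5614, 0.1326, 0.0677]
orientation: [2.081, 2.353, -0.0]
contact_force: [0.1, 0.2, -0.1]
grip_width: 0.0599
```

Run:
```python
from h import *
from bench import r
o=r.get_obs(); plan(o,(.5744-.046*np.sin(.1222),.0275+.046*np.cos(.1222),.15),.1222)
for n in("wrist","side"):
    f=r.grab_frame(n); cv2.imwrite(f"pics/{n}8.png",f["img"][:,:,::-1])
```

```text
shift [-59.9   0.  -82.3] turn 0.01 tooly yaw 0.1224 tilt [-1.e-04 -1.e-04 -1.e+00] clock 9.45 q [-0.64  0.55  0.39  1.94 -0.31  0.7   0.06]
 world: tcp [0.5614 0.1326 0.0677] F [ 0.05  0.24 -0.09] w 0.0599
```

View pics/wrist8.png

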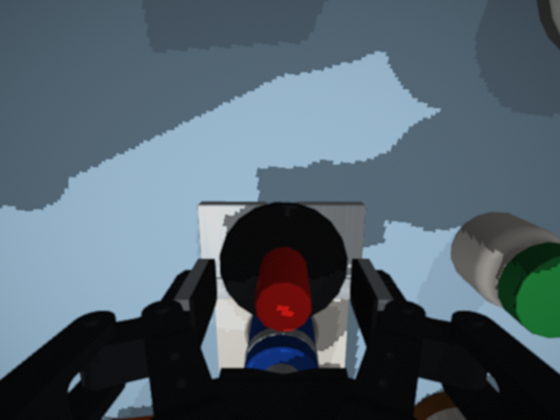

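Pin sits in the notch, released. Up and over to the near plug.

send_rows(moves=[0, 0, -10, 0, 0, 0, -35, 0, 0, 0, -65, 0, -10, 0, -82, 0, -35, 0, -82, 0, -52, 0, -82, 0, -59.5, 0, -82, 0, -59.5, 0, -82, 0])

```text
clock: 10.55
tcp_pos: [0.5685, 0.0731, 0.1495]
orientation: [-2.082, -2.352, 0.001]
contact_force: [0.1, -0.0, -0.2]
grip_width: 0.0595
```

Run:
```python
from h import *
from bench import r
o=r.get_obs(); plan(o,(.5744-.046*np.sin(.1222),.0275+.046*np.cos(.1222),.074),.1222)
for n in("wrist","side"):
    f=r.grab_frame(n); cv2.imwrite(f"pics/{n}9.png",f["img"][:,:,::-1])
crop(f,200,130,160,120,5,"pics/s9.png")
```

```text
shift [-0.   0.3 75.5] turn -0.05 tooly yaw 0.1214 tilt [-7.e-04 -1.e-04 -1.e+00] clock 10.55 q [-0.59  0.43  0.46  1.9  -0.25  0.86  0.11]
 world: tcp [0.5685 0.0731 0.1495] F [ 0.14 -0.02 -0.16] w 0.0595
```

View pics/wrist9.png

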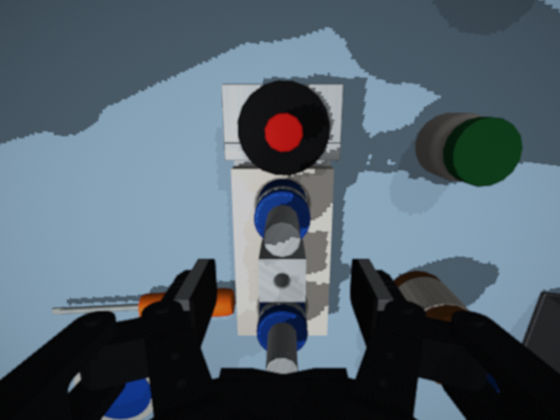

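View pics/s9.png

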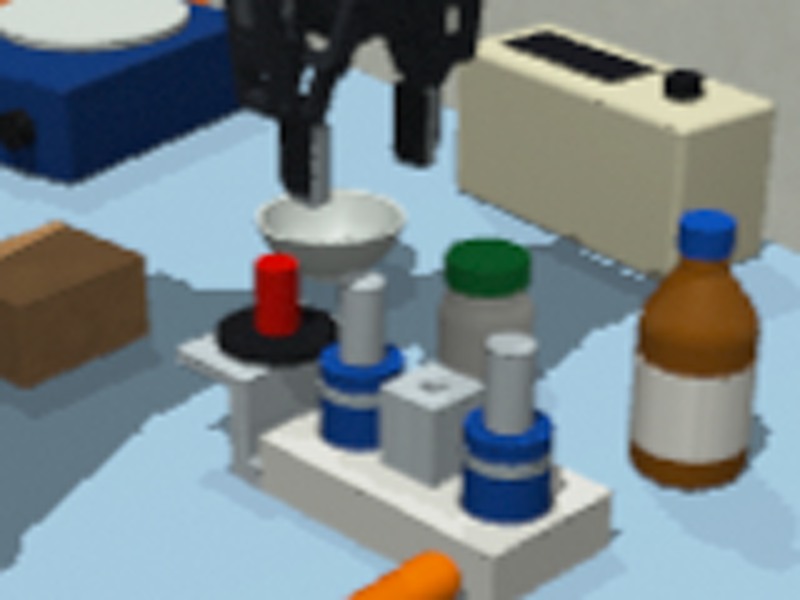

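Pin's knob at (284,131) flat in the notch; near neck top at (282,235), aligned. Descend and grip.

send_rows(moves=[0, 0, 15, 0, 0, 0, 35, 0, 0, 0, 55, 0, 0, 0, 69, 0, 0, 0, 74, 0, 0, 0, 74, 0])

```text
clock: 11.4
tcp_pos: [0.5687, 0.0737, 0.0756]
orientation: [-2.081, -2.353, 0.0]
contact_force: [-0.5, 0.2, -0.2]
grip_width: 0.0599
```

send_rows(moves=[0, 0, 0, 0, 0, 0, 0, 0, 0, 0, 0, 0, 0, 0, 0, 0, 0, 0, 0, 0, 0, 0, 0, 0], hand=1, newtons=60)

```text
clock: 12.15
tcp_pos: [0.5687, 0.0737, 0.0765]
orientation: [-2.081, -2.353, -0.001]
contact_force: [-2.3, -0.1, 6.2]
grip_width: 0.0205
```

Run:
```python
from h import *
from bench import r
o=r.get_obs(); plan(o,(.5744-.046*np.sin(.1222),.0275+.046*np.cos(.1222),.074),.1222)
f=r.grab_frame("wrist"); cv2.imwrite("pics/w10.png",f["img"][:,:,::-1])
```

```text
shift [-0.5  0.1  2.5] turn 0.01 tooly yaw 0.1224 tilt [ 0.e+00  5.e-04 -1.e+00] clock 12.15 q [-0.55  0.54  0.4   1.95 -0.31  0.72  0.17]
 world: tcp [0.5687 0.0737 0.0765] F [-2.28 -0.11  6.16] w 0.0205
```

View pics/w10.png

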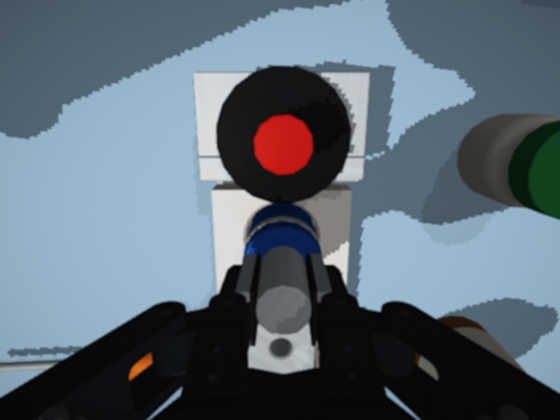

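send_rows(moves=[0, 0, -4, 0, 0, 0, -10, 0, 0, 0, -18, 0, 0, 0, -28, 0, 0, 0, -38, 0, 0, 0, -46, 0, 0, 0, -50, 0, 0, 0, -50, 0])

```text
clock: 13.2
tcp_pos: [0.5688, 0.0737, 0.1261]
orientation: [2.081, 2.353, 0.001]
contact_force: [0.7, 0.3, -5.9]
grip_width: 0.0205
```

send_rows(moves=[0, 0, 0, 0, 0, 0, 0, 0, 0, 0, 0, 0, 0, 0, 0, 0])

```text
clock: 13.7
tcp_pos: [0.5687, 0.0736, 0.1257]
orientation: [-2.081, -2.353, 0.0]
contact_force: [-0.2, 0.9, -5.3]
grip_width: 0.0203
```

Run:
```python
from h import *
from bench import r
f=r.grab_frame("side"); crop(f,200,130,160,120,5,"pics/s11.png")
for i in range(4):
    o=r.get_obs(); print(o["contact_force"].round(2),o["tau"].round(2)); r.grab_frame("wrist")
plan(o,(.5687,.0737,.0762),.1222)
```

```text
[-0.31  0.64 -4.96] [-0.000e+00 -5.137e+01  7.310e+00 -2.372e+01  1.000e-02  1.000e-02
  0.000e+00]
[-0.04  0.52 -4.21] [ 0.000e+00 -5.137e+01  7.310e+00 -2.373e+01  1.000e-02  1.000e-02
  0.000e+00]
[-0.68  0.77 -5.86] [ 0.000e+00 -5.138e+01  7.310e+00 -2.373e+01  1.000e-02  1.000e-02
  0.000e+00]
[-0.41 -0.18 -4.23] [ 0.000e+00 -5.138e+01  7.310e+00 -2.373e+01  1.000e-02  0.000e+00
 -0.000e+00]
shift [ 0.1 -0.  49.6] turn 0.01 tooly yaw 0.1224 tilt [-0.  0. -1.] clock 13.9 q [-0.58  0.46  0.44  1.92 -0.27  0.81  0.13]
 world: tcp [0.5687 0.0736 0.1258] F [-0.41 -0.18 -4.23] w 0.0205
```

View pics/s11.png

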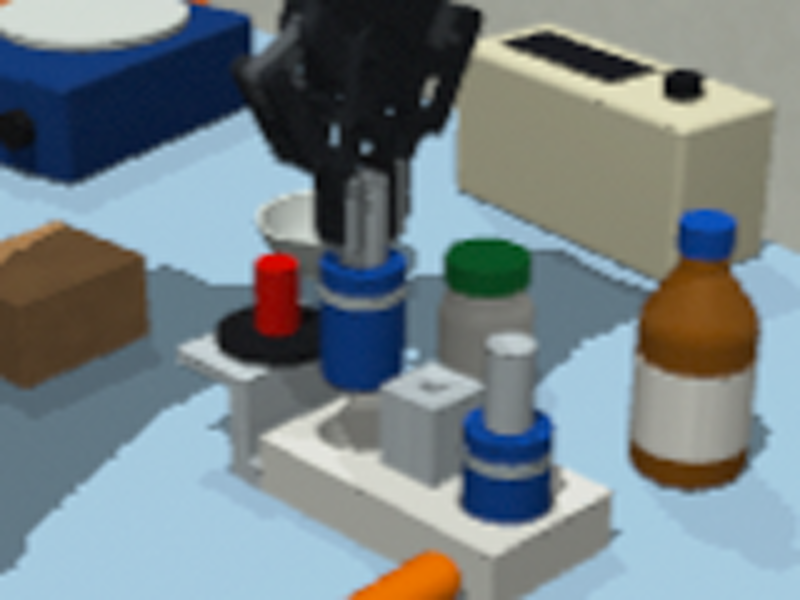

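About −4.9 N: this looks like the 0.5 kg one. Lower it back exactly.

send_rows(moves=[0, 0, 5, 0, 0, 0, 14, 0, 0, 0, 23, 0, 0, 0, 32, 0, 0, 0, 40, 0, 0, 0, 46, 0, 0, 0, 49, 0, 0, 0, 49.5, 0])

```text
clock: 14.95
tcp_pos: [0.5687, 0.0736, 0.0765]
orientation: [-2.081, -2.353, -0.0]
contact_force: [-2.2, -0.2, 0.0]
grip_width: 0.0202
```

send_rows(moves=[0, 0, 0, 0, 0, 0, 0.5, 0, 0, 0, 0.5, 0])

```text
clock: 15.32
tcp_pos: [0.5688, 0.0736, 0.0765]
orientation: [-2.081, -2.353, -0.001]
contact_force: [-4.4, -0.3, 5.4]
grip_width: 0.0208
```

Run:
```python
from h import *
from bench import r
o=r.get_obs(); plan(o,(.5687,.0737,.0762),.1222)
f=r.grab_frame("side"); crop(f,200,130,160,120,5,"pics/s12.png")
```

```text
shift [ 0.1 -0.1  0.3] turn 0.0 tooly yaw 0.1222 tilt [ 1.e-04  4.e-04 -1.e+00] clock 15.325 q [-0.55  0.54  0.41  1.95 -0.31  0.72  0.17]
 world: tcp [0.5688 0.0736 0.0765] F [-4.43 -0.33  5.35] w 0.0208
```

View pics/s12.png

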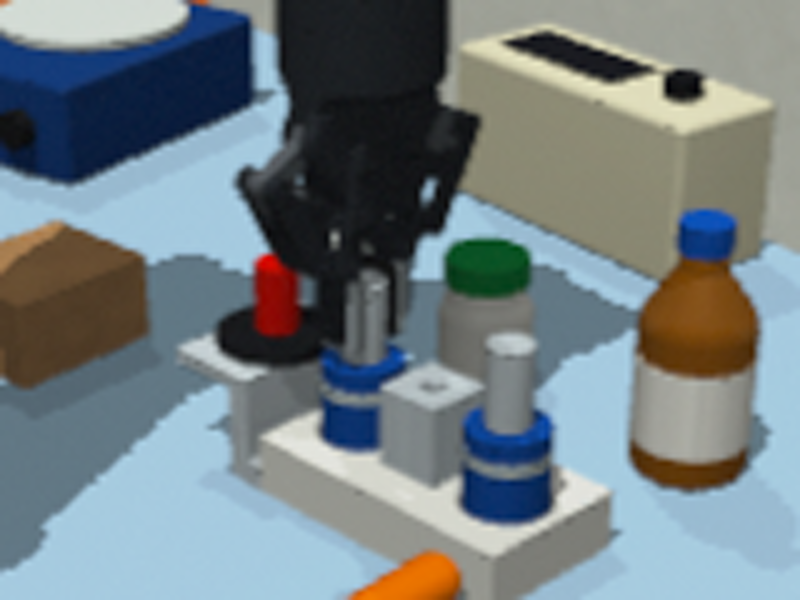

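Seated. Release, rise, move 92 mm along −x tool to the far plug.

send_rows(moves=[0, 0, 0, 0, 0, 0, 0, 0, 0, 0, 0, 0, 0, 0, 0, 0, 0, 0, -15, 0, 0, 0, -40, 0, 0, 0, -65, 0, 0, 0, -70, 0], hand=0.3)

```text
clock: 16.38
tcp_pos: [0.5701, 0.0737, 0.1482]
orientation: [2.08, 2.351, 0.005]
contact_force: [0.3, -0.2, -0.6]
grip_width: 0.06
```

send_rows(moves=[-15, 0, 0, 0, -40, 0, 0, 0, -65, 0, 0, 0, -85, 0, 0, 0, -92, 0, 0, 0, -92, 0, 0, 0, -92, 0, 0, 0])

```text
clock: 17.25
tcp_pos: [0.5799, -0.0165, 0.1456]
orientation: [-2.079, -2.354, -0.0]
contact_force: [-0.4, -0.2, -0.8]
grip_width: 0.0599
```

Run:
```python
from h import *
from bench import r
a=.1222
o=r.get_obs(); plan(o,(.5687+.092*np.sin(a),.0737-.092*np.cos(a),.0757),a)
f=r.grab_frame("wrist"); cv2.imwrite("pics/w13.png",f["img"][:,:,::-1])
```

```text
shift [-1.1 -0.2 69.9] turn 0.09 tooly yaw 0.1239 tilt [-2.e-04  6.e-04 -1.e+00] clock 17.25 q [-0.44  0.45  0.47  1.89 -0.26  0.86  0.29]
 world: tcp [ 0.5799 -0.0165  0.1456] F [-0.43 -0.23 -0.78] w 0.0599
```

View pics/w13.png

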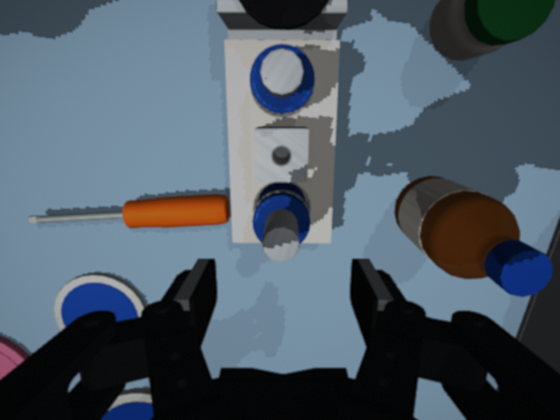

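Far neck at (282,240), aligned like before.

send_rows(moves=[0, 0, 15, 0, 0, 0, 35, 0, 0, 0, 52, 0, 0, 0, 64, 0, 0, 0, 70, 0, 0, 0, 70, 0])

```text
clock: 18.05
tcp_pos: [0.5799, -0.0177, 0.0755]
orientation: [-2.081, -2.353, 0.001]
contact_force: [0.6, 0.5, 0.1]
grip_width: 0.06
```

send_rows(moves=[0, 0, 0, 0, 0, 0, 0, 0, 0, 0, 0, 0, 0, 0, 0, 0, 0, 0, 0, 0, 0, 0, 0, 0], hand=1)

```text
clock: 18.8
tcp_pos: [0.5803, -0.0177, 0.0763]
orientation: [2.081, 2.353, 0.001]
contact_force: [-1.5, -0.1, 5.8]
grip_width: 0.0205
```

Run:
```python
from h import *
from bench import r
a=.1222
o=r.get_obs(); plan(o,(.5687+.092*np.sin(a),.0737-.092*np.cos(a),.0757),a)
f=r.grab_frame("wrist"); cv2.imwrite("pics/w14.png",f["img"][:,:,::-1])
```

```text
shift [ 0.1 -0.3  0.6] turn 0.01 tooly yaw 0.1223 tilt [ 7.e-04  2.e-04 -1.e+00] clock 18.8 q [-0.39  0.55  0.42  1.93 -0.32  0.73  0.34]
 world: tcp [ 0.5803 -0.0177  0.0763] F [-1.46 -0.11  5.78] w 0.0205
```

View pics/w14.png

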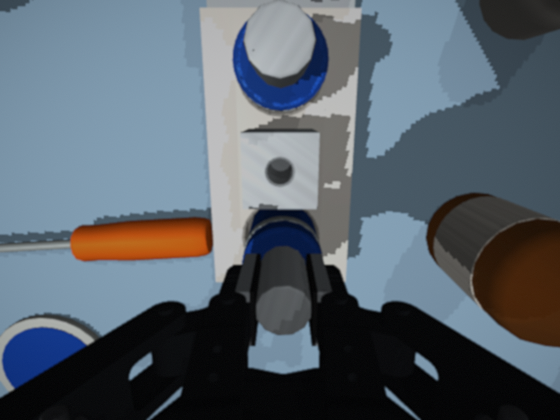

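send_rows(moves=[0, 0, -4, 0, 0, 0, -10, 0, 0, 0, -18, 0, 0, 0, -28, 0, 0, 0, -38, 0, 0, 0, -46, 0, 0, 0, -50, 0, 0, 0, -50, 0])

```text
clock: 19.85
tcp_pos: [0.5801, -0.0176, 0.1261]
orientation: [2.081, 2.353, 0.001]
contact_force: [-0.8, -0.1, -1.4]
grip_width: 0.0202
```

send_rows(moves=[0, 0, 0, 0, 0, 0, 0, 0, 0, 0, 0, 0, 0, 0, 0, 0])

```text
clock: 20.35
tcp_pos: [0.5799, -0.0177, 0.1257]
orientation: [-2.081, -2.353, 0.0]
contact_force: [-0.3, -0.2, -1.4]
grip_width: 0.0207
```

Run:
```python
from h import *
from bench import r
f=r.grab_frame("side"); crop(f,200,130,160,120,5,"pics/s15.png")
for i in range(4):
    o=r.get_obs(); print(o["contact_force"].round(2)); r.grab_frame("wrist")
plan(o,(.5801,-.0177,.0757),.1222)
```

```text
[-0.82  0.06 -2.54]
[-0.42  0.39 -1.88]
[-0.35 -1.21 -2.28]
[ 0.4   0.13 -2.44]
shift [-0.   0.2 50.1] turn 0.01 tooly yaw 0.1224 tilt [-0.  0. -1.] clock 20.55 q [-0.43  0.48  0.46  1.91 -0.28  0.82  0.3 ]
 world: tcp [ 0.5799 -0.0177  0.1258] F [ 0.4   0.13 -2.44] w 0.0206
```

View pics/s15.png

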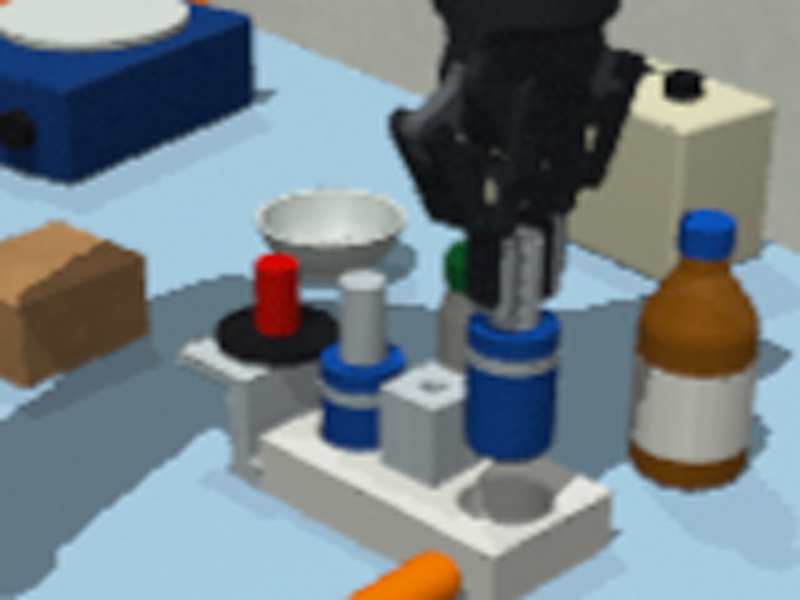

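About −2.1 N, so the far plug is the light one (near was ≈ −4.9 N). Put it back and fetch the near one.

send_rows(moves=[0, 0, 5, 0, 0, 0, 14, 0, 0, 0, 23, 0, 0, 0, 32, 0, 0, 0, 40, 0, 0, 0, 46, 0, 0, 0, 49, 0, 0, 0, 49.5, 0])

```text
clock: 21.6
tcp_pos: [0.58, -0.0178, 0.0764]
orientation: [2.082, 2.353, 0.0]
contact_force: [-1.5, -0.7, 1.6]
grip_width: 0.0203
```

send_rows(moves=[0, 0, 0, 0, 0, 0, 0.5, 0, 0, 0, 0.5, 0])

```text
clock: 21.98
tcp_pos: [0.5802, -0.0177, 0.0764]
orientation: [2.081, 2.353, 0.001]
contact_force: [-1.6, 0.9, 5.8]
grip_width: 0.0202
```

Run:
```python
from h import *
from bench import r
o=r.get_obs(); plan(o,(.5801,-.0177,.0757),.1222)
f=r.grab_frame("side"); crop(f,200,130,160,120,5,"pics/s16.png")
```

```text
shift [ 0.  -0.1  0.7] turn 0.0 tooly yaw 0.1223 tilt [ 6.e-04  2.e-04 -1.e+00] clock 21.975 q [-0.39  0.55  0.42  1.93 -0.32  0.73  0.34]
 world: tcp [ 0.5802 -0.0177  0.0764] F [-1.6   0.85  5.8 ] w 0.0202
```

View pics/s16.png

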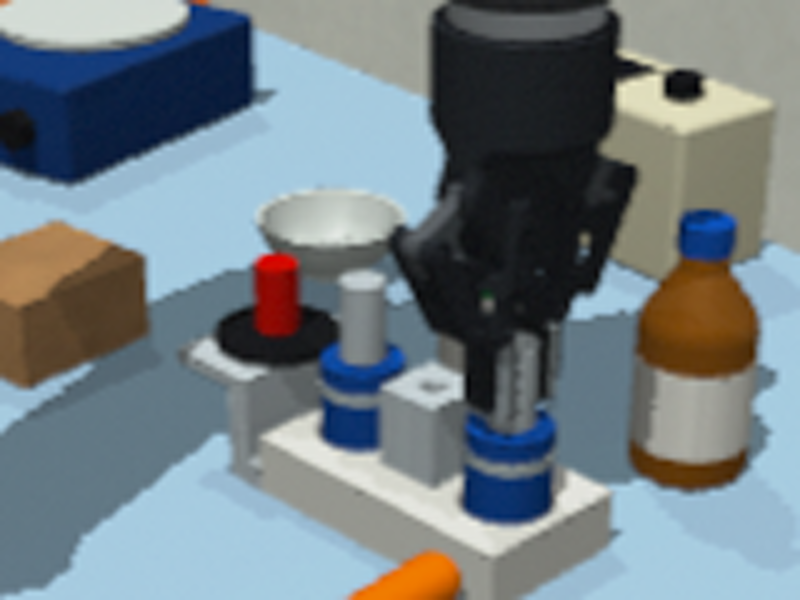

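send_rows(moves=[0, 0, 0, 0, 0, 0, 0, 0, 0, 0, 0, 0, 0, 0, 0, 0, 0, 0, -15, 0, 0, 0, -40, 0, 0, 0, -65, 0, 0, 0, -70, 0], hand=0.3)

```text
clock: 23.02
tcp_pos: [0.5813, -0.0178, 0.1482]
orientation: [2.08, 2.351, 0.005]
contact_force: [0.8, -1.3, -0.7]
grip_width: 0.0593
```

send_rows(moves=[15, 0, 0, 0, 40, 0, 0, 0, 65, 0, 0, 0, 85, 0, 0, 0, 92, 0, 0, 0, 92, 0, 0, 0, 92, 0, 0, 0])

```text
clock: 23.9
tcp_pos: [0.5688, 0.0724, 0.1458]
orientation: [2.083, 2.351, -0.001]
contact_force: [1.0, -0.4, -0.3]
grip_width: 0.0597
```

Run:
```python
from h import *
from bench import r
o=r.get_obs(); plan(o,(.5687,.0737,.0757),.1222)
f=r.grab_frame("wrist"); cv2.imwrite("pics/w17.png",f["img"][:,:,::-1])
```

```text
shift [ 1.3  0.  70.1] turn -0.07 tooly yaw 0.1209 tilt [ 1.e-04 -6.e-04 -1.e+00] clock 23.9 q [-0.59  0.44  0.46  1.91 -0.25  0.85  0.12]
 world: tcp [0.5688 0.0724 0.1458] F [ 0.97 -0.36 -0.29] w 0.0597
```

View pics/w17.png

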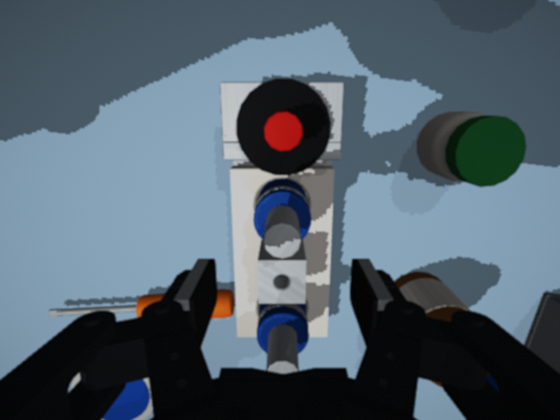

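Near neck at (282,235), both plugs seated, pin still parked.

send_rows(moves=[0, 0, 15, 0, 0, 0, 35, 0, 0, 0, 52, 0, 0, 0, 64, 0, 0, 0, 70, 0, 0, 0, 70, 0])

```text
clock: 24.7
tcp_pos: [0.5686, 0.0736, 0.0755]
orientation: [-2.081, -2.353, 0.001]
contact_force: [0.2, -0.8, 0.0]
grip_width: 0.0596
```

send_rows(moves=[0, 0, 0, 0, 0, 0, 0, 0, 0, 0, 0, 0, 0, 0, 0, 0, 0, 0, 0, 0, 0, 0, 0, 0], hand=1, newtons=70)

```text
clock: 25.45
tcp_pos: [0.5687, 0.0737, 0.0765]
orientation: [-2.081, -2.353, -0.001]
contact_force: [-2.3, 1.2, 5.3]
grip_width: 0.0201
```

send_rows(moves=[0, 0, -4, 0, 0, 0, -12, 0, 0, 0, -24, 0, 0, 0, -45, 0, 0, 0, -70, 0, 0, 0, -95, 0, 0, 0, -110, 0, 0, 0, -115, 0])

```text
clock: 26.45
tcp_pos: [0.569, 0.0737, 0.1918]
orientation: [2.081, 2.353, 0.002]
contact_force: [-0.0, 0.4, -5.5]
grip_width: 0.0201
```

Run:
```python
from h import *
from bench import r
t=r.grab_frame("top"); s=r.grab_frame("side")
for im,nm in((t,'t'),(s,'s')):
    hsv=cv2.cvtColor(im["img"],cv2.COLOR_RGB2HSV); m=cv2.inRange(hsv,(108,180,90),(125,255,255))
    n,l,st,c=cv2.connectedComponentsWithStats(m)
    for i in range(1,n):
        if st[i,4]>1000: print(nm,st[i],c[i],back(im,c[i],.009))
crop(s,200,130,160,120,5,"pics/s18.png")
f=r.grab_frame("wrist"); cv2.imwrite("pics/w18.png",f["img"][:,:,::-1])
o=r.get_obs(); plan(o,(.466,-.2965,.19),.1222)
```

```text
t [   0   83   51   90 1386] [ 24.86507937 138.73593074] [0.70974197 0.58826802 0.009     ]
t [ 361  208   38   38 1132] [379.2164311 226.1475265] [ 0.46648699 -0.2959162   0.009     ]
s [ 330  312   62   45 2122] [360.50989632 333.899623  ] [ 0.46016172 -0.29963718  0.009     ]
shift [-354.9 -146.8    0.4] turn 0.02 tooly yaw 0.1226 tilt [-9.e-04 -1.e-04 -1.e+00] clock 26.6 q [-0.62  0.38  0.49  1.87 -0.22  0.94  0.09]
 world: tcp [0.5683 0.0737 0.1903] F [-0.02  0.2  -6.24] w 0.0201
```

View pics/s18.png

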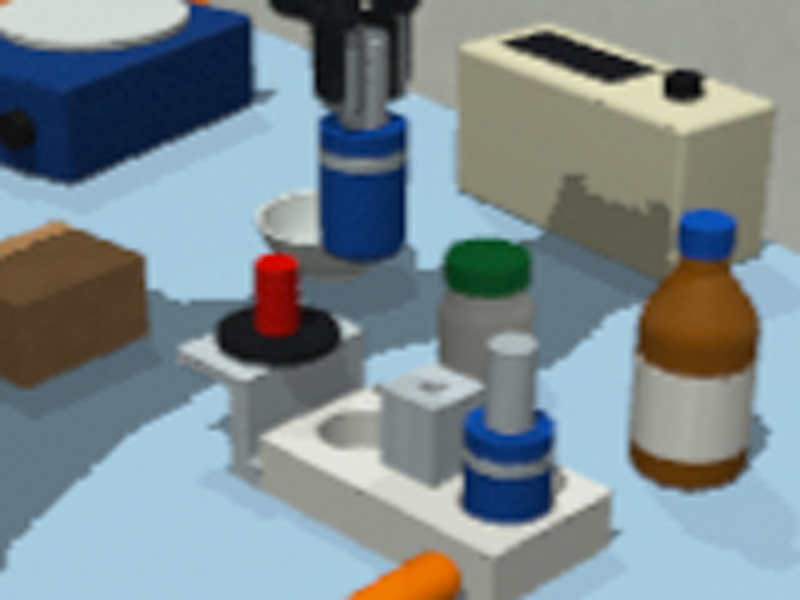

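View pics/w18.png

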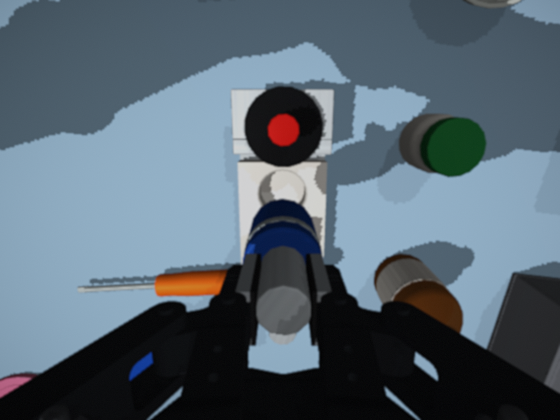

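Near (heavy) plug lifted clean (F ≈ −5.5 N), pocket empty, pin parked. Carry it to the dish.

send_rows(moves=[0, -10, -10, 0, -10, -25, -20, 0, -30, -40, -20, 0, -55, -52, -20, 0, -85, -63, -20, 0, -115, -74, -20, 0, -145, -85, -20, 0, -175, -95, -20, 0])

```text
clock: 27.6
tcp_pos: [0.4941, -0.1138, 0.2104]
orientation: [-2.082, -2.351, 0.001]
contact_force: [0.6, 0.3, -5.9]
grip_width: 0.0201
```

send_rows(moves=[-30, -9, 0, 0, -60, -18, 0, 0, -90, -27, 0, 0, -120, -36, 0, 0, -145, -43, 0, 0, -165, -48, 0, 0, -176, -51, 0, 0, -179, -52, 0, 0])

```text
clock: 28.6
tcp_pos: [0.4651, -0.2963, 0.2106]
orientation: [-2.083, -2.351, 0.0]
contact_force: [0.2, 0.1, -5.8]
grip_width: 0.0203
```

Run:
```python
from h import *
from bench import r
o=r.get_obs(); plan(o,(.466,-.2965,.1745),.1222)
f=r.grab_frame("wrist"); cv2.imwrite("pics/w19.png",f["img"][:,:,::-1])
np.savez("w19.npz",**f)
```

```text
shift [-0.3  0.9 36.1] turn -0.07 tooly yaw 0.1209 tilt [-6.e-04  2.e-04 -1.e+00] clock 28.6 q [-0.06  0.34  0.64  1.91 -0.24  0.97  0.82]
 world: tcp [ 0.4651 -0.2963  0.2106] F [ 0.15  0.15 -5.8 ] w 0.0203
```

View pics/w19.png

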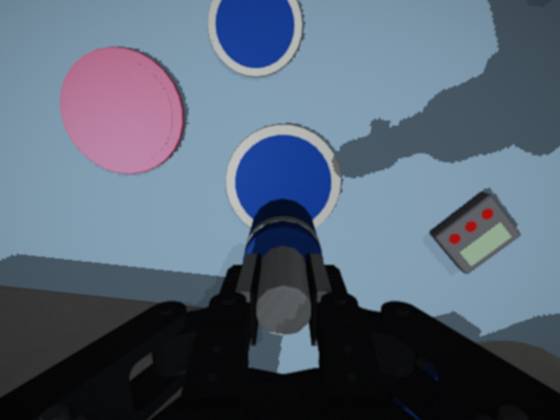

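Dish outline spans cols 225–341, top row 124, i.e. centre ≈ (283,182), straight ahead of the plug's column.

Run:
```python
from h import *
f=np.load("w19.npz")
from scipy.optimize import least_squares
a=np.linspace(0,2*np.pi,200)
def ext(p):
    u=proj(f,np.c_[p[0]+.06*np.cos(a),p[1]+.06*np.sin(a),0*a+.008]); return np.array([u[:,0].min(),u[:,0].max(),u[:,1].min()])
q=least_squares(lambda p:ext(p)-[225,341,124],[.466,-.296]); print(q.x,q.fun)
```

```text
[ 0.46585674 -0.29734223] [-0.10257228  0.10267834  0.00897158]
```

send_rows(moves=[0, 1, 6, 0, 0, 1, 15, 0, 0, 1, 24, 0, 0, 1, 32, 0, 0, 1, 36, 0, 0, 1, 36, 0, 0, 1, 36, 0, 0, 1, 36, 0])

```text
clock: 29.65
tcp_pos: [0.4673, -0.2957, 0.1751]
orientation: [2.081, 2.353, 0.0]
contact_force: [0.0, -0.1, -4.3]
grip_width: 0.0199
```

Run:
```python
from h import *
from bench import r
for n in("side","top","wrist"):
    f=r.grab_frame(n); cv2.imwrite(f"pics/{n}20.png",f["img"][:,:,::-1])
o=r.get_obs(); plan(o,(.466,-.2965,.1745),.1222); print(np.abs(o["qvel"]).max())
```

```text
shift [-0.8 -1.3  0.5] turn 0.02 tooly yaw 0.1225 tilt [ 4.e-04 -0.e+00 -1.e+00] clock 29.8 q [-0.04  0.39  0.62  1.94 -0.29  0.9   0.85]
 world: tcp [ 0.4672 -0.2956  0.175 ] F [ 0.65  0.08 -4.53] w 0.0202
0.0010594786072180894
```

View pics/side20.png

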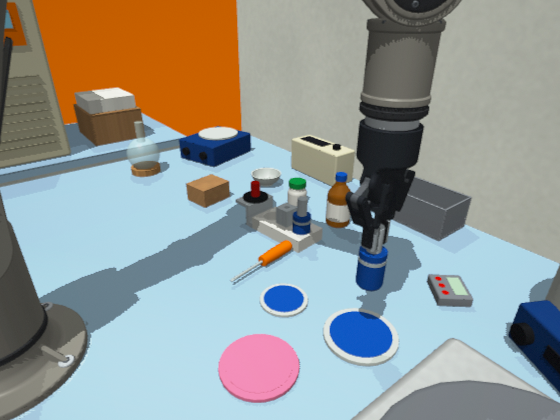

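View pics/top20.png

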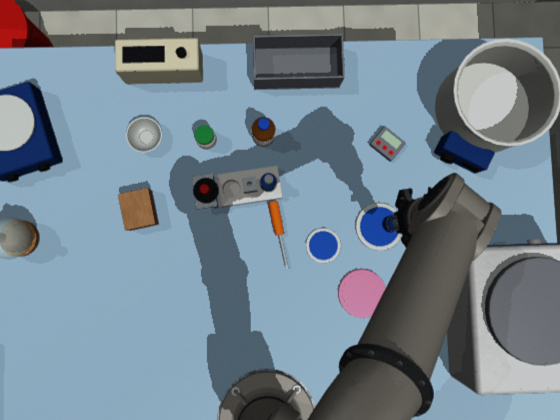

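send_rows(moves=[-1, -1, 0, 0, -1, -1, 0, 0, -1, -1, 0, 0, -1, -1, 0, 0])

```text
clock: 30.3
tcp_pos: [0.4662, -0.2966, 0.1748]
orientation: [-2.081, -2.353, -0.0]
contact_force: [0.3, 0.3, -5.7]
grip_width: 0.02
```

Run:
```python
from h import *
from bench import r
s=r.grab_frame("side"); crop(s,330,220,80,80,7,"pics/s21.png")
o=r.get_obs(); plan(o,(.466,-.297,.1745),.1222); print(np.abs(o["qvel"]).max())
print(proj(s,[o["tcp_pos"]-[0,0,z] for z in (.0685,)]), (proj(s,[o["tcp_pos"]-[0,0,.0685]])-[330,220])*7)
```

```text
shift [-0.3 -0.2  0.3] turn 0.01 tooly yaw 0.1224 tilt [-0.  0. -1.] clock 30.35 q [-0.03  0.39  0.62  1.94 -0.29  0.9   0.85]
 world: tcp [ 0.4662 -0.2967  0.1748] F [-0.31 -0.09 -4.85] w 0.02
0.0014055207301716718
[[368.45508307 282.95307783]] [[269.18558149 440.67154483]]
```

View pics/s21.png

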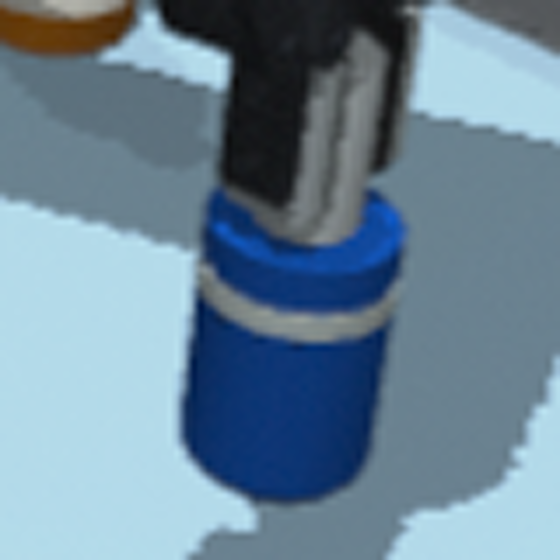

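Run:
```python
from h import *
s=np.load("side0.npz")
print((proj(s,[[.4662,-.2967,.1063],[.4662,-.2967,.1663]])-[330,220])*7)
from bench import r
print(r.hand_in())
```

```text
[[269.46589814 440.60934268]
 [302.99051741 204.86220052]]
the job is handed in; nothing more can be done
None
```

The job is done and handed in at about 30.4 s of the 61 s allowed.

- **Pin:** I drew it straight up out of the bore and carried it over the near plug. I then lowered it into the side notch. The last pictures show its disc lying flat on the bracket.
- **Weighing:** I lifted the plug next to the notch first and held it. It read about −4.9 N, roughly 0.5 kg, and I put it back in its own pocket. The far plug read about −2.1 N, roughly 0.2 kg, and I seated it again. The near plug is the heavier one.
- **Final hold:** I picked the near plug up again and am holding it at rest over the larger blue-padded dish. Its underside is at about z = 0.106 m, roughly 98 mm above the dish top. The tool is upright and about 1 mm from the dish centre found with the wrist camera.

**Last checks:**
- The pin is in the notch and the light plug is seated. No bystander looks moved in the top and side pictures.
- The side camera puts the dish and rack 4–6 mm off where the other two do. I followed the top and wrist cameras, which agree with each other to about 1 mm.
- In the last side close-up the plug's base appears about 2 pixels from the predicted spot, in line with that side-camera bias. Its lean in that picture is within about 2° of upright.

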